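# Finish the spice row beside the burner

### The arm

A 6-joint arm with a two-finger parallel gripper is mounted at the origin on the work surface. World frame = base frame: x ahead of the robot, y to its left, z up, the work surface at z = 0. Lengths are in mm, angles in rad, forces in N, time in s.
With the tool pointing down it reaches from about 350 to 725 mm from the base axis. Payload 6 kg.
Tool frame: the origin (TCP) lies on the centre line of the jaws, within the pads' length; the fingertips stand 22 mm ahead of it and the grasp point (between the pads) lies 3 mm ahead of it; z points along the fingers, y is the direction in which the jaws open and shut (so a half turn about z gives the same grasp; the last joint's range is limited). The gripper opens to 85 mm and grips with 20 to 120 N. Pads are 22 mm wide; open, the fingers measure 114 mm over their backs; the gripper's body (76 mm by 85 mm) begins 54 mm behind the grasp point. The pads swing forward as they close: fully open they stand 13 mm farther back than shut.
Start: joints at [1.46, 0.04, 0.085, 0, -1.615, -0.334], TCP at [258.138, 541.609, 253.261] pointing down, gripper open.
Joint ranges: [-2.56, 2.56], [-1.29, 2.01], [-1.08, 1.49], [-3.29, 1.98], [-2.81, -0.18], [-2.99, 2.99]. Speed limits (rad/s): [2.57, 2.57, 3.01, 3.14, 3.14, 3.14].

### API

Orientations are given as a unit quaternion [w, x, y, z].
In Python, from bench import robot gives the robot as it stands.
- The arm moves only by the tool play_rows, never from a script. Its argument "rows" is text: rows parted by semicolons, each of 5 numbers parted by spaces: the opening, from 0 (shut) to 1 (fully open), then the shift along the tool's x, y, z in units of 0.04 m (1.0 is 0.04 m), then the turn about the tool's z in units of 90 degrees (1.0 is 90 degrees). A call has 1 to 20 rows; each row shifts and turns the pose as measured when the row begins, along the tool's axes as they then stand; what a row does not reach is not made up. A row lasts 1/10 s, in which the tool goes at most 50 mm and 8.59 degrees, less where a joint would pass 70% of its speed; a pose out of reach is approached as far as the arm can. A call with a number of a shift or a turn outside -1 to 1 is refused whole. A call with a gripper value outside its range is refused whole. The fingers move at their own pace and stop on an object; "squeeze" is the grip in N (left out, the last holds). Time passes only in rows, so rows that do not move let the fingers close. It gives the time, the measured TCP pose, the force and the opening at its end, in the units of the state.
- robot.get_state(): the state, without advancing time (a new reading comes with each control period).
- robot.grab_frame(name): name is "scene" or "top" or "wrist"; returns the picture (400x640x3 uint8, blue, green, red); there is no depth.
- robot.get_calibration(name): a dict with "mtx" (3x3 intrinsics, pixels), "rvec" (rotation vector, rad) and "tvec" (3), from world to camera coordinates, as OpenCV has them. Camera axes: x right, y down, z forward; pixel columns grow to the right and rows downward; lengths in mm; the calibration is good to about 2 mm. A picture is of the moment at which its call begins: read the wrist's pose just before it. get_calibration takes no time and is no camera call; for the wrist camera it gives the pose at the moment of the call.
- robot.sign_off(): hands the job in, once; it reports no verdict.
The state is a dict: "t": time; "joints": joint angles; "joint_velocities": joint speeds; "tau": joint torques, N m; "position": TCP position; "tcp_rot": TCP orientation; "contact_force": force on the tool from outside, world axes, zero at the start; "wrist_torque": the same for the moment, N m; "grip_width": finger opening in mm.
Only numpy, scipy, OpenCV 4.12 (cv2) and the standard library are available. Lean on these libraries where they do the work, as an engineer would, in place of code of your own. Each camera call takes 0.05 s, during which the arm holds its last target. There are 200 camera calls.

### The job

The spice rack is kept in the order things go into the pan, counted from the burner end: red lid, yellow lid, green lid, blue lid, and red and yellow are already in. Set the green-lidded jar down in the third pocket first and then the blue-lidded jar in the fourth, each standing upright on the rack's floor; set them down, do not let them drop. Leave the red-, yellow- and black-lidded jars, the stone dish, the pestle and the yellow box where they are.

Things in the scene. Friction and masses are not known exactly. Their poses are not given: they have to be found in the camera images.
- rack: teak spice rack fixed to the bench, 392 mm (y) by 110 mm (x): 12 mm floor board, above it a board with four round cut-outs (71 mm diameter, 90 mm apart along y, on the centre line), its top 48 mm above the bench; end cheeks 66 mm high. Origin: centre of the underside; z up; the gas burner stands at its right-hand (-y) end and +y runs along the row away from it; turned at most 12 degrees
- pocket1 (a point): first pocket counted from the burner end, holds the red-lidded jar: centre of the pocket's floor, on which a jar stands, 12 mm above the bench and 36 mm below the top of the holed board; axes as the rack's
- pocket2 (a point): second pocket counted from the burner end, holds the yellow-lidded jar: centre of the pocket's floor, on which a jar stands, 12 mm above the bench and 36 mm below the top of the holed board; axes as the rack's
- pocket3 (a point): third pocket counted from the burner end, empty at the start: centre of the pocket's floor, on which a jar stands, 12 mm above the bench and 36 mm below the top of the holed board; axes as the rack's
- pocket4 (a point): fourth and last pocket counted from the burner end, empty at the start: centre of the pocket's floor, on which a jar stands, 12 mm above the bench and 36 mm below the top of the holed board; axes as the rack's
- jar_red: opaque white plastic spice jar with a red screw lid, 110 mm high overall, plain round: body 54 mm diameter, lid 56 mm diameter and 26 mm high at the top; about 0.13 to 0.25 kg; already stands in the first pocket. Origin: centre of its underside, z up its axis
- jar_yellow: opaque white plastic spice jar with a yellow screw lid, 110 mm high overall, plain round: body 54 mm diameter, lid 56 mm diameter and 26 mm high at the top; about 0.13 to 0.25 kg; already stands in the second pocket. Origin: centre of its underside, z up its axis
- jar_green: opaque white plastic spice jar with a green screw lid, 110 mm high overall, plain round: body 54 mm diameter, lid 56 mm diameter and 26 mm high at the top; about 0.13 to 0.25 kg; stands upright on the bench at the start, in one of three spots that change. Origin: centre of its underside, z up its axis
- jar_blue: opaque white plastic spice jar with a blue screw lid, 110 mm high overall, plain round: body 54 mm diameter, lid 56 mm diameter and 26 mm high at the top; about 0.13 to 0.25 kg; stands upright on the bench at the start, in one of three spots that change. Origin: centre of its underside, z up its axis
- jar_black: opaque white plastic spice jar with a black screw lid, 110 mm high overall, plain round: body 54 mm diameter, lid 56 mm diameter and 26 mm high at the top; about 0.13 to 0.25 kg; stands upright on the bench at the start, in one of three spots that change; it is in use and stays there. Origin: centre of its underside, z up its axis
- cobek: black stone grinding dish, 200 mm diameter, 50 mm high, loose. Origin: centre of its underside
- ulekan: bent dark teak pestle lying on the bench, about 150 mm long and up to 46 mm high, loose. Origin: on the bench below its middle
- lidded_box: yellow plastic lidded box, 128 x 178 mm, 90 mm high, loose. Origin: centre of its underside
Things that resemble listed ones, but are neither listed nor needed, are in the scene too. What is shaped like the jar_red but pink is not meant.

How it is judged (in metres and radians):
On the way, in this order (a step that is already met when the one before it is completed fails the run):
1. the green-lidded jar stands released in the third pocket (horizontal distance between jar_green and pocket3 below 0.012 m and z of jar_green in the frame of pocket3 between -0.006 and 0.006 m and angle between jar_green's own z axis and vertical below 0.12 rad and contact force between the fingers and jar_green below 0.5 N), for 0.2 s.
2. the blue-lidded jar stands released in the fourth pocket (horizontal distance between jar_blue and pocket4 below 0.012 m and z of jar_blue in the frame of pocket4 between -0.006 and 0.006 m and angle between jar_blue's own z axis and vertical below 0.12 rad and contact force between the fingers and jar_blue below 0.5 N), for 0.2 s.
At the end, for the whole second after the job is handed in: All four jars stand in their pockets, red, yellow, green, blue from the burner end: each within 12 mm of its pocket's centre, its underside within 6 mm of the rack's floor, within 7 degrees of upright, green and blue at rest; the black-lidded jar is upright within 30 mm of where it was (horizontal distance between jar_red and pocket1 below 0.012 m and z of jar_red in the frame of pocket1 between -0.006 and 0.006 m and angle between each of jar_red, jar_yellow, jar_green, jar_blue, jar_black's own z axis and vertical below 0.12 rad and horizontal distance between jar_yellow and pocket2 below 0.012 m and z of jar_yellow in the frame of pocket2 between -0.006 and 0.006 m and horizontal distance between jar_green and pocket3 below 0.012 m and z of jar_green in the frame of pocket3 between -0.006 and 0.006 m and horizontal distance between jar_blue and pocket4 below 0.012 m and z of jar_blue in the frame of pocket4 between -0.006 and 0.006 m and linear speed of each of jar_green, jar_blue below 0.02 m/s and distance of jar_black from where it was at the start of the episode below 0.03 m); the robot touches nothing.
It fails at once if the green-lidded jar is dropped: it moves faster than 0.7 m/s out of the fingers (a fall of about 25 mm) (contact force between the fingers and jar_green below 0.05 N and linear speed of jar_green above 0.7 m/s).
It fails at once if the blue-lidded jar is dropped: it moves faster than 0.7 m/s out of the fingers (a fall of about 25 mm) (contact force between the fingers and jar_blue below 0.05 N and linear speed of jar_blue above 0.7 m/s).
It fails at once if a jar that is to be left alone is moved more than 30 mm or tipped more than 20 degrees (distance of any of jar_red, jar_yellow, jar_black from where it was at the start of the episode above 0.03 m or angle between any of jar_red, jar_yellow, jar_black's own z axis and vertical above 0.35 rad).
It fails at once if the stone dish, the pestle or the yellow box is moved more than 30 mm (distance of any of cobek, ulekan, lidded_box from where it was at the start of the episode above 0.03 m).
It also fails if it takes over 58 s, if anything falls off the work surface, if the arm or the gripper's body presses on something with over 40 N, if the wrist force passes 120 N, or if a joint passes its speed limit or range.

## Working session

There is one attempt and no reset: what is moved stays moved. The work goes in short steps, Python scripts to look and compute and a tool call to move; the robot and the scene stay as the last step left them, time stands still between calls to the robot, and variables do not carry over. Pictures are saved under pics/ and viewed, about 8 in all and at most 12, crops included, and the job is handed in when it is done.

Besides the shell and the picture viewer there is one more tool, called after "Request:" as name(argument=value, ...) on one line, values as JSON. play_rows: Moves the arm, as the interface text tells. Its arguments: {"type":"object","properties":{"rows":{"type":"string"},"squeeze":{"type":"number"}},"required":["rows"]}

```bash
mkdir -p pics; ls; python3 - <<'E'
from bench import robot
import cv2,numpy as np
s=robot.get_state();print(s)
for n in("scene","top"):
    im=robot.grab_frame(n);cv2.imwrite(f"pics/{n}0.png",im)
    c=robot.get_calibration(n);print(n,c)
E
```

```text
pics
{'t': 0.0, 'joints': array([ 1.45965704e+00,  4.08277059e-02,  8.38214892e-02, -4.56390238e-04,
       -1.61549802e+00, -3.33722651e-01]), 'joint_velocities': array([ 0.00098536,  0.0007738 , -0.00150387,  0.00170181, -0.00204917,
        0.00099209]), 'tau': array([-1.11499305e-04, -3.68211401e+01,  3.47408831e+01,  6.93240792e+00,
       -5.35418512e-03, -1.90150257e-05]), 'position': array([257.98932156, 541.38844355, 252.27712831]), 'tcp_rot': array([ 8.73993596e-04,  9.75365882e-01, -2.20591511e-01, -1.31723145e-04]), 'contact_force': array([-0.99893209,  0.12207242,  0.70528895]), 'wrist_torque': array([ 0.031723  ,  0.02407949, -0.03065853]), 'grip_width': 85.12506224779277}
scene {'mtx': array([[483.32891596,   0.        , 321.95957488],
       [  0.        , 483.32891596, 194.62045298],
       [  0.        ,   0.        ,   1.        ]]), 'rvec': array([ 1.10450279,  2.60747295, -0.76085091]), 'tvec': array([ 382.15560537, -283.84754613, 1683.45887248])}
top {'mtx': array([[466.69179412,   0.        , 314.89264458],
       [  0.        , 466.69179412, 203.673437  ],
       [  0.        ,   0.        ,   1.        ]]), 'rvec': array([ 2.16118602, -2.1875108 ,  0.06122946]), 'tvec': array([4.16187548e-01, 5.40178222e+02, 1.29284893e+03])}
```

View pics/scene0.png

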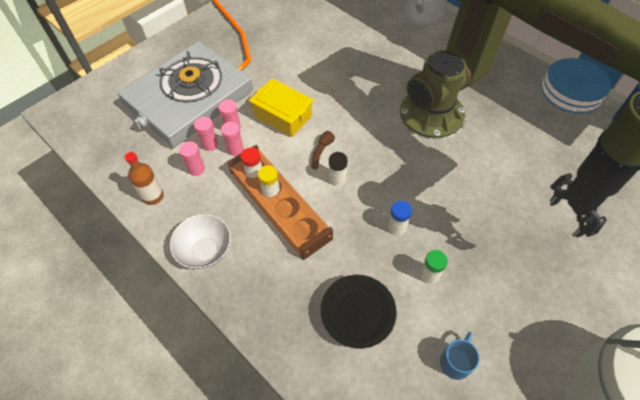

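View pics/top0.png

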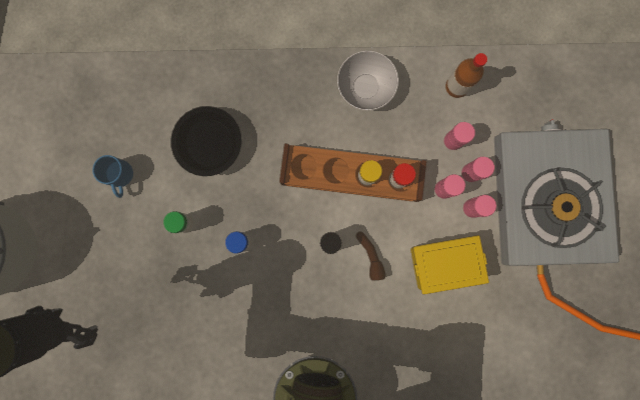

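Top view: green lid (175,222), blue (236,242) and black (331,243) stand on the bench. Yellow (371,172) and red (404,175) are in the rack, and the empty pockets are near (338,170) and (303,167). Possible lookalikes are the blue mug (108,170), the pink jars (450–485,135–205), and the bottle's red cap (481,60).

```bash
cat > h.py <<'E'
import cv2,numpy as np
from bench import robot
from scipy.spatial.transform import Rotation as R
def ray(c,px,z):
    d=cv2.undistortPoints(np.float64(px).reshape(-1,1,2),c["mtx"],None).reshape(-1,2)
    d=np.c_[d,np.ones(len(d))]
    M=cv2.Rodrigues(c["rvec"])[0];o=-M.T@np.ravel(c["tvec"]);w=d@M
    return o+w*((z-o[2])/w[:,2])[:,None]
def proj(c,p): return cv2.projectPoints(np.float64(p).reshape(-1,3),c["rvec"],np.float64(c["tvec"]),c["mtx"],None)[0].reshape(-1,2)
def blobs(im,h0,h1,smin,vmin,amin=60):
    m=cv2.inRange(cv2.cvtColor(im,cv2.COLOR_BGR2HSV),(h0,smin,vmin),(h1,255,255))
    return [c for c in cv2.findContours(m,cv2.RETR_EXTERNAL,cv2.CHAIN_APPROX_NONE)[0] if cv2.contourArea(c)>amin]
def cen(c): m=cv2.moments(c);return m["m10"]/m["m00"],m["m01"]/m["m00"]
def pose():
    s=robot.get_state();q=s["tcp_rot"];return s["position"],R.from_quat([q[1],q[2],q[3],q[0]]).as_matrix(),s
def delta(target,yjaw=None):
    p,M,s=pose()
    print("tcp",p.round(1),"tool shift (40mm units)",(M.T@(np.array(target)-p)/40).round(2))
    if yjaw is not None: # wanted world direction of tool y (mod 180)
        v=M.T@np.r_[yjaw,0];a=np.degrees(np.arctan2(-v[0],v[1]));a=(a+90)%180-90
        print("turn about tool z deg",round(a,1),"j6",s["joints"][5].round(2))
E
python3 - <<'E'
from h import *
c=robot.get_calibration("top");im=cv2.imread("pics/top0.png")
for n,a in dict(green=(50,85,100,60),blue=(105,125,130,60),yellow=(20,32,150,90),red=(0,4,190,90)).items():
    for b in blobs(im,*a,amin=80): print(n,np.round(cen(b),1),cv2.contourArea(b),ray(c,cen(b),108)[0].round(0))
rk=max(blobs(im,5,16,100,60,400),key=cv2.contourArea)
r=cv2.minAreaRect(rk);print(r)
for z in(48,66):print(ray(c,cv2.boxPoints(r),z).round(0).tolist())
print("black",ray(c,[331,242.5],108).round(0))
c2=robot.get_calibration("scene");im2=cv2.imread("pics/scene0.png")
for n,a in dict(green=(50,85,100,60),blue=(105,125,130,60)).items():
    for b in blobs(im2,*a,amin=80): print("scene",n,np.round(cen(b),1),ray(c2,cen(b),104)[0].round(0))
E
```

```text
green [174.1 221.9] 320.0 [490. 363. 108.]
blue [235.9 242. ] 315.0 [436. 200. 108.]
yellow [449.6 264.5] 3320.0 [ 371. -354.  108.]
yellow [370.6 170.8] 353.0 [ 618. -155.  108.]
red [404.  173.7] 318.5 [ 609. -243.  108.]
red [480.3  59.1] 86.0 [ 915. -454.  108.]
((352.6033630371094, 172.7711944580078), (143.245361328125, 41.933963775634766), 6.661302089691162)
[[590.0, 92.0, 48.0], [707.0, 78.0, 48.0], [654.0, -315.0, 48.0], [539.0, -299.0, 48.0]]
[[588.0, 90.0, 66.0], [703.0, 76.0, 66.0], [651.0, -311.0, 66.0], [538.0, -295.0, 66.0]]
black [[432. -49. 108.]]
scene green [436.  260.5] [491. 365. 104.]
scene blue [401.1 210.3] [436. 202. 104.]
```

```bash
python3 - <<'E'
from h import *
delta([490,363,250],[.993,-.12])
c=robot.get_calibration("wrist");M=cv2.Rodrigues(c["rvec"])[0];o=-M.T@np.ravel(c["tvec"])
p,T,s=pose();print("cam in tool",T.T@(o-p),"view dir tool",T.T@M[2],"cam x in tool",T.T@M[0])
E
```

```text
tcp [258.  541.4 252.4] tool shift (40mm units) [7.16 1.53 0.06]
turn about tool z deg 71.4 j6 -0.33
cam in tool [  74.34189124    0.37704976 -120.54978524] view dir tool [-2.91600871e-01  3.11321846e-04  9.56540033e-01] cam x in tool [ 6.95364779e-05  9.99999951e-01 -3.04268429e-04]
```

Request:
play_rows(rows="1 0 0 0 0.095;1 0 0 0 0.095;1 0 0 0 0.095;1 0 0 0 0.095;1 0 0 0 0.095;1 0 0 0 0.095;1 0 0 0 0.095;1 0 0 0 0.095;1 0.8 -0.65 -0.08 0;1 0.8 -0.65 -0.08 0;1 0.8 -0.65 -0.08 0;1 0.8 -0.65 -0.08 0;1 0.8 -0.65 -0.08 0;1 0.8 -0.65 -0.08 0;1 0.8 -0.65 -0.08 0;1 0.8 -0.65 -0.08 0;1 0.8 -0.65 -0.08 0;1 0.8 -0.65 -0.08 0;1 0.8 -0.65 -0.08 0;1 0.8 -0.65 -0.08 0")

```text
t: 2.1
position: [541.6, 119.2, 283.9]
tcp_rot: [-0.01, -0.68, 0.733, -0.003]
contact_force: [-0.6, 0.4, 0.4]
grip_width: 85.3
```

```bash
python3 -c "
from h import *
delta([630,-60,300],[.993,-.12])"
```

```text
tcp [541.6 119.2 283.9] tool shift (40mm units) [ 4.31 -2.54 -0.35]
turn about tool z deg 2.6 j6 -0.66
```

Request:
play_rows(rows="1 0.8 -0.5 -0.1 0.03;1 0.9 -0.5 -0.1 0;1 0.9 -0.5 -0.1 0;1 0.9 -0.5 -0.1 0;1 0.8 -0.5 0 0;1 0 0 0 0")

```text
t: 2.7
position: [624.5, -74.8, 298.3]
tcp_rot: [-0.013, -0.66, 0.751, -0.001]
contact_force: [0.5, 0.8, -1.6]
grip_width: 85.6
```

```bash
python3 -c "
from h import *
delta([630,-60,300],[.993,-.12])
import pickle
c=robot.get_calibration('wrist');im=robot.grab_frame('wrist');cv2.imwrite('pics/w1.png',im);pickle.dump(c,open('w1.pkl','wb'))"
```

```text
tcp [624.5 -74.8 298.3] tool shift (40mm units) [-0.38 -0.09 -0.05]
turn about tool z deg -0.5 j6 -0.33
```

View pics/w1.png

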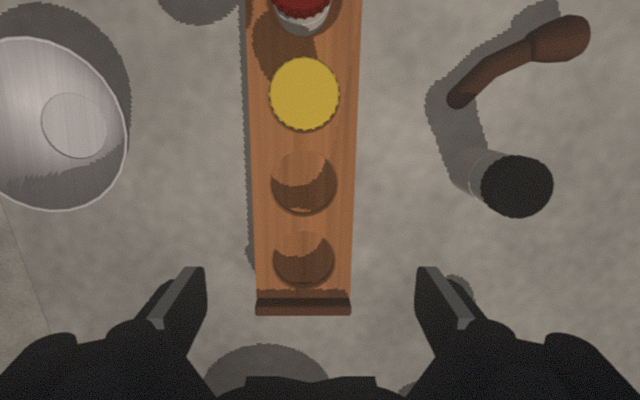

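Wrist view: yellow lid (304,94), pocket 3 rim around (304,183), pocket 4 rim around (303,259), end cheek near y=300, black jar (517,186). I'll enlarge the pockets to get the rim points.

```bash
python3 -c "
from h import *
im=cv2.imread('pics/w1.png')[140:320,240:370]
im=cv2.resize(im,None,fx=4,fy=4,interpolation=cv2.INTER_CUBIC)[:600]
im=cv2.convertScaleAbs(im,alpha=1.7)
for k in range(0,600,80): cv2.putText(im,str(140+k//4),(0,k+5),0,.4,(255,255,255));cv2.line(im,(25,k),(40,k),(255,255,255))
cv2.imwrite('pics/w1c.png',im)"
```

```text
(no output)
```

View pics/w1c.png

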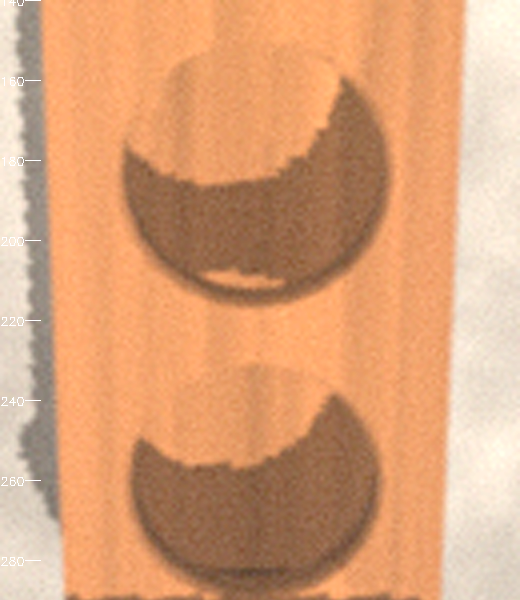

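```bash
python3 - <<'E'
from h import *
import pickle
c=pickle.load(open('w1.pkl','rb'))
P3=[(122,165),(130,205),(160,255),(200,288),(255,305),(310,290),(355,255),(385,205),(390,170),(380,130),(345,78),(255,45)]
P4=[(130,480),(140,525),(165,560),(205,583),(255,592),(310,583),(350,555),(375,515),(380,475),(370,440),(335,393),(255,365)]
C=[]
for P in(P3,P4):
    w=ray(c,np.array(P)/4+[240,140],48)[:,:2]
    k=np.linalg.lstsq(np.c_[2*w,np.ones(len(w))],(w**2).sum(1),rcond=None)[0];r=np.sqrt(k[2]+k[:2]@k[:2])
    print("pocket",k[:2].round(1),"diam",2*r,"res",(np.hypot(*(w-k[:2]).T)-r).round(1));C.append(k[:2])
d=C[1]-C[0];print("spacing",np.hypot(*d),"angle deg",np.degrees(np.arctan2(d[0],d[1])))
im=cv2.imread('pics/w1.png')
for b in blobs(im,20,32,130,80,500):print("yellow",ray(c,cen(b),110).round(1),"pocket2 expected",(C[0]-d).round(1))
# rack side edges direction: mask rows
m=cv2.inRange(cv2.cvtColor(im,cv2.COLOR_BGR2HSV),(5,90,60),(17,255,255))
L,Rr=[],[]
for y in range(130,290,10):
    x=np.where(m[y,235:370])[0]+235;L.append((x.min()-.5,y));Rr.append((x.max()+.5,y))
a=ray(c,L,48)[:,:2];b=ray(c,Rr,48)[:,:2]
for n,w in(("L",a),("R",b)):
    f=np.polyfit(w[:,1],w[:,0],1);print(n,"slope deg",np.degrees(np.arctan(f[0])),"x at y3,y4",np.polyval(f,[C[0][1],C[1][1]]).round(1))
E
```

```text
pocket [628.3 -65.1] diam 70.41385375626065 res [ 0.9 -0.2 -0.9 -0.2  1.  -0.1 -0.6  0.2  0.5 -0.2 -0.1 -0.2]
pocket [640.7  23.2] diam 70.83503574432436 res [ 0.2  0.2  0.3 -0.4 -0.7  0.2  0.3  0.5  0.2 -0.5 -0.3  0.1]
spacing 89.19388873580672 angle deg 7.946945454003422
yellow [[ 616.6 -155.7  110. ]] pocket2 expected [ 616.  -153.5]
L slope deg 7.718223171266071 x at y3,y4 [685.5 697.5]
R slope deg 7.875883305332609 x at y3,y4 [574.5 586.7]
```

Request:
play_rows(rows="1 -0.8 0.4 0 0;1 -0.85 0.38 0.1 0;1 -0.85 0.38 0.1 0;1 -0.85 0.38 0.1 0;1 -0.85 0.38 0.1 0;1 -0.85 0.38 0.1 0;1 -0.85 0.38 0.1 0;1 -0.85 0.38 0.1 0;1 -0.85 0.38 0.1 0;1 -0.85 0.38 0.1 0;1 -0.85 0.38 0.1 0;1 -0.85 0.38 0.1 0;1 0 0 0 0")

```text
t: 4.05
position: [477.0, 375.8, 244.0]
tcp_rot: [-0.014, -0.664, 0.748, 0.001]
contact_force: [-0.5, 0.1, 0.3]
grip_width: 85.3
```

```bash
cat > look.py <<'E'
from h import *
import sys
n=sys.argv[1];z=float(sys.argv[2])
a=dict(green=(50,85,100,50),blue=(105,125,130,50))[n]
im=robot.grab_frame("wrist");c=robot.get_calibration("wrist");cv2.imwrite(f"pics/{n}_w{int(robot.get_state()['t']*10)}.png",im)
for b in blobs(im,*a,amin=300):
    (u,v),r=cv2.minEnclosingCircle(b);q=ray(c,[cen(b)],110)[0];e=ray(c,b.reshape(-1,2),110)
    print(n,np.round(cen(b)),"pos",q.round(1),"extent",np.ptp(e,0)[:2].round(0), "touches edge",b[:,0,1].max()>=398)
    delta([q[0],q[1],z],[.991,-.136])
E
python3 look.py green 95
```

```text
green [288. 188.] pos [489.8 360.4 110. ] extent [55. 56.] touches edge False
tcp [477.7 374.4 244.7] tool shift (40mm units) [ 0.24 -0.42  3.74]
turn about tool z deg 1.0 j6 -1.11
```

```bash
python3 -c "
import cv2,glob
f=glob.glob('pics/green_w*')[0];cv2.imwrite('pics/gc.png',cv2.resize(cv2.imread(f)[80:300,180:400],None,fx=2,fy=2))"
```

```text
(no output)
```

View pics/gc.png

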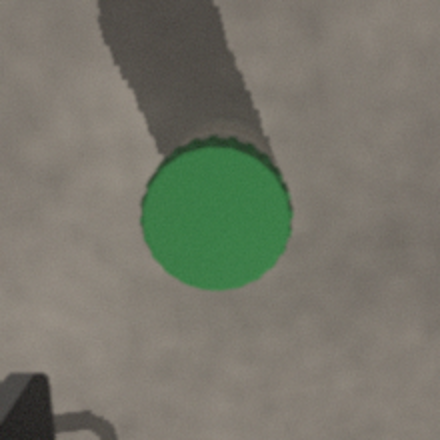

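Request:
play_rows(rows="1 0.12 -0.22 0.3 0.01;1 0.12 -0.2 0.5 0;1 0 0 0.7 0;1 0 0 0.7 0;1 0 0 0.6 0;1 0 0 0 0")

```text
t: 4.7
position: [493.0, 354.7, 127.2]
tcp_rot: [-0.013, -0.655, 0.756, 0.001]
contact_force: [0.4, -0.1, -0.7]
grip_width: 85.3
```

```bash
python3 -c "
from h import *
delta([490,361.5,95],[.991,-.136])"
```

```text
tcp [493.  354.7 127.2] tool shift (40mm units) [-0.17  0.08  0.8 ]
turn about tool z deg -0.3 j6 -1.09
```

The crop shows the round, green-lidded white jar at wrist pixel (288,188), so this is the right one. Next I lower and grip.

Request:
play_rows(rows="1 -0.08 0.04 0.3 0;1 -0.08 0.04 0.3 0;1 0 0 0.15 0;1 0 0 0 0;0.3 0 0 0 0;0.3 0 0 0 0;0.3 0 0 0 0;0.3 0 0 0 0;0.3 0 0 0 0;0.3 0 0 0 0", squeeze=45)

```text
t: 5.7
position: [492.2, 361.3, 99.5]
tcp_rot: [-0.01, -0.654, 0.756, 0.001]
contact_force: [0.4, -0.2, -2.1]
grip_width: 54.7
```

Request:
play_rows(rows="0.3 0 0 -0.3 0;0.3 0 0 -0.5 0;0.3 0 0 -0.6 0;0.3 0 0 -0.6 0;0.3 0 0 -0.4 0;0.3 0 0 0 0")

```text
t: 6.3
position: [494.0, 361.6, 202.2]
tcp_rot: [-0.01, -0.654, 0.756, 0.001]
contact_force: [-0.2, 0.3, -0.9]
grip_width: 55.0
```

```bash
python3 -c "
from h import *
delta([622,-20,200],[.991,-.136]);print(robot.get_state()['grip_width'])
im=robot.grab_frame('wrist');cv2.imwrite('pics/w2.png',im)
c=robot.get_calibration('wrist');p,M,s=pose()
for b in blobs(im,50,85,100,50,500):
    for h in(8,14): q=ray(c,[cen(b)],p[2]+h)[0];print(cen(b),'lid top if',h,'above tcp: tool offset',(M.T@(q-p)).round(1), np.ptp(ray(c,b.reshape(-1,2),p[2]+h),0).round(0))
"
```

```text
tcp [494.  361.6 202.2] tool shift (40mm units) [ 8.98 -4.55  0.12]
turn about tool z deg -0.5 j6 -1.1
54.974685715081634
(311.38309542690985, 308.8078811223141) lid top if 8 above tcp: tool offset [ 0.9  0.6 -8. ] [57. 64.  0.]
(311.38309542690985, 308.8078811223141) lid top if 14 above tcp: tool offset [  4.8   0.6 -13.9] [54. 61.  0.]
```

Request:
play_rows(rows="0.3 0.4 -0.2 0 0;0.3 0.7 -0.36 0 0;0.3 0.8 -0.41 0 0;0.3 0.8 -0.41 0 0;0.3 0.8 -0.41 0 0;0.3 0.8 -0.41 0 0;0.3 0.8 -0.41 0 0;0.3 0.8 -0.41 0 0;0.3 0.8 -0.41 0 0;0.3 0.8 -0.41 0 0;0.3 0.5 -0.2 0 0;0.3 0.2 -0.1 0 0;0.3 0 0 0 0;0.3 0 0 0 0")

```text
t: 7.75
position: [606.9, -10.0, 185.9]
tcp_rot: [-0.023, -0.653, 0.757, 0.005]
contact_force: [0.6, -1.1, -2.4]
grip_width: 54.7
```

```bash
python3 -c "
from h import *
delta([628.7,-65.2,160],[.991,-.136]);print(robot.get_state()['grip_width'])"
```

```text
tcp [606.9 -10.  185.9] tool shift (40mm units) [ 1.27 -0.77  0.66]
turn about tool z deg -0.5 j6 -0.46
54.700976474568535
```

```bash
cat >> h.py <<'E'
def place(qg,h,off_xy,target):
    """qg: tool quat at grasp, h: tcp height over jar bottom, off_xy: world xy jar minus tcp at grasp; target bottom xyz"""
    G=R.from_quat([qg[1],qg[2],qg[3],qg[0]]).as_matrix()
    b=G.T@np.array([off_xy[0],off_xy[1],-h]);ax=G.T@[0,0,1]
    p,M,s=pose();B=p+M@b;e=np.array(target)-B
    print("bottom",B.round(1),"tilt deg",np.degrees(np.arccos((M@ax)[2])).round(2),"err",e.round(1),"tool shift",(M.T@e/40).round(2),"width",s["grip_width"].round(1),"F",s["contact_force"].round(1))
E
python3 -c "
from h import *
place([-0.01,-.654,.756,.001],99.5,(0,0),[628.7,-65.2,60])"
```

```text
Traceback (most recent call last):
  File "h.py", line 27, in place
    print("bottom",B.round(1),"tilt deg",np.degrees(np.arccos((M@ax)[2])).round(2),"err",e.round(1),"tool shift",(M.T@e/40).round(2),"width",s["grip_width"].round(1),"F",s["contact_force"].round(1))
                                                                                                                                             ^^^^^^^^^^^^^^^^^^^^^
AttributeError: 'float' object has no attribute 'round'
```

```bash
sed -i 's/s\["grip_width"\].round(1)/round(s["grip_width"],1)/' h.py
python3 -c "
from h import *
place([-0.01,-.654,.756,.001],99.5,(0,0),[628.7,-65.2,75])"
```

```text
bottom [604.4 -11.1  86.5] tilt deg 1.54 err [ 24.3 -54.1 -11.5] tool shift [ 1.24 -0.81  0.29] width 54.7 F [ 0.6 -1.1 -2.4]
```

Request:
play_rows(rows="0.3 0.3 -0.2 0.05 0;0.3 0.35 -0.23 0.05 0;0.3 0.35 -0.23 0.05 0;0.3 0.2 -0.12 0.05 0;0.3 0 0 0 0;0.3 0 0 0 0")

```text
t: 8.35
position: [632.1, -63.8, 176.5]
tcp_rot: [-0.023, -0.655, 0.756, 0.006]
contact_force: [0.7, -0.2, -1.9]
grip_width: 55.2
```

```bash
python3 -c "
from h import *
place([-0.01,-.654,.756,.001],99.5,(0,0),[628.7,-65.2,60])
im=robot.grab_frame('wrist');cv2.imwrite('pics/w3.png',im)"
```

```text
bottom [629.5 -64.8  77.1] tilt deg 1.59 err [ -0.8  -0.4 -17.1] tool shift [0.   0.   0.43] width 55.2 F [ 0.7 -0.2 -1.9]
```

View pics/w3.png

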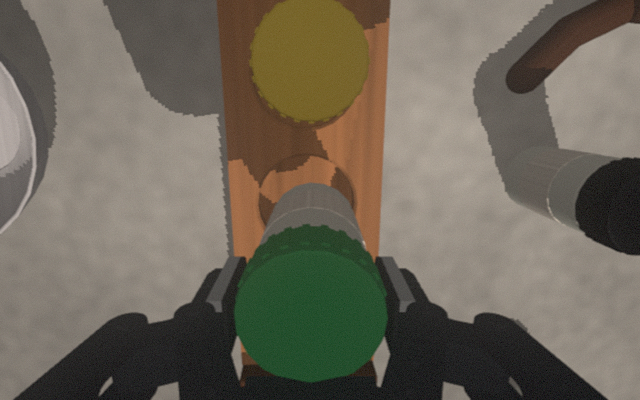

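```bash
python3 -c "
from h import *
c=robot.get_calibration('wrist');t=np.linspace(0,6.28,49)
for n,o,r in(('rim',(628.7,-65.2,48),35.5),('bottom',(629.5,-64.8,77),27)):
    q=proj(c,np.c_[o[0]+r*np.cos(t),o[1]+r*np.sin(t),o[2]+0*t]);print(n,q.min(0),q.max(0),q[q[:,1].argmin()])
im=cv2.imread('pics/w3.png')[140:290,210:410];cv2.imwrite('pics/w3c.png',cv2.convertScaleAbs(cv2.resize(im,None,fx=4,fy=4,interpolation=cv2.INTER_CUBIC),alpha=1.5))"
```

```text
rim [258.64165347 156.69813599] [355.51651146 250.20829655] [306.69483956 156.69813599]
bottom [266.13094094 177.10203172] [348.62283908 255.92608764] [307.0313095  177.10203172]
```

View pics/w3c.png

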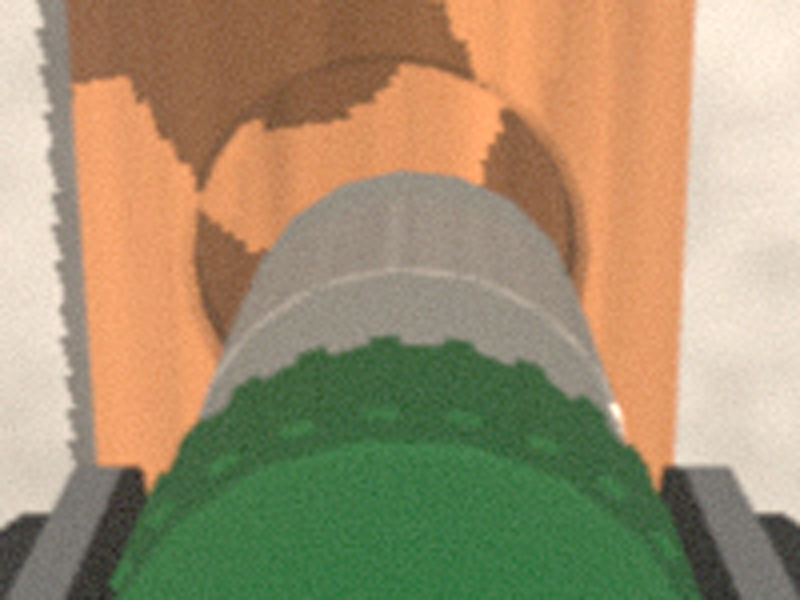

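Rim is at (306,155), x 259–356, matching the prediction. The jar's lower edge is at (314,183) against (307,177) predicted, so the jar sits about 4.5 mm in −x and 4 mm in +y from my estimate. I'll put that offset in.

```bash
python3 -c "
from h import *
place([-0.01,-.654,.756,.001],99.5,(-4.5,4),[628.7,-65.2,54])"
```

```text
bottom [624.9 -60.7  77.1] tilt deg 1.6 err [  3.8  -4.5 -23.1] tool shift [ 0.08 -0.13  0.57] width 55.0 F [-0.   0.8 -1.4]
```

Request:
play_rows(rows="0.3 0.1 -0.13 0.1 0;0.3 0 0 0.15 0;0.3 0 0 0.15 0;0.3 0 0 0.1 0;0.3 0 0 0 0;0.3 0 0 0 0")

```text
t: 9.0
position: [635.6, -67.8, 154.4]
tcp_rot: [-0.023, -0.655, 0.755, 0.006]
contact_force: [-0.0, 1.0, -1.4]
grip_width: 54.8
```

```bash
python3 -c "
from h import *
place([-0.01,-.654,.756,.001],99.5,(-4.5,4),[628.7,-65.2,24])"
```

```text
bottom [628.5 -64.8  55. ] tilt deg 1.61 err [  0.2  -0.4 -31. ] tool shift [-0.01 -0.04  0.77] width 54.8 F [-0.   1.  -1.4]
```

Request:
play_rows(rows="0.3 0 0 0.15 0;0.3 0 0 0.15 0;0.3 0 0 0.15 0;0.3 0 0 0.15 0;0.3 0 0 0.15 0;0.3 0 0 0 0;0.3 0 0 0 0")

```text
t: 9.7
position: [634.1, -68.4, 121.6]
tcp_rot: [-0.023, -0.655, 0.755, 0.006]
contact_force: [0.5, 1.0, -1.5]
grip_width: 55.0
```

```bash
python3 -c "
from h import *
place([-0.01,-.654,.756,.001],99.5,(-4.5,4),[628.7,-65.2,12])
im=robot.grab_frame('wrist');cv2.imwrite('pics/w4.png',im)"
```

```text
bottom [626.9 -65.4  22.2] tilt deg 1.62 err [  1.8   0.2 -10.2] tool shift [-0.02 -0.05  0.25] width 55.0 F [ 0.5  1.  -1.5]
```

Request:
play_rows(rows="0.3 0 -0.04 0.06 0;0.3 0 0 0.06 0;0.3 0 0 0.05 0;0.3 0 0 0 0")

```text
t: 10.15
position: [635.8, -68.7, 114.8]
tcp_rot: [-0.023, -0.655, 0.755, 0.006]
contact_force: [0.4, -0.5, -2.0]
grip_width: 55.2
```

Request:
play_rows(rows="0.3 0 0 0.05 0;0.3 0 0 0.03 0;0.3 0 0 0 0")

```text
t: 10.45
position: [635.8, -68.9, 112.0]
tcp_rot: [-0.023, -0.655, 0.755, 0.005]
contact_force: [-0.5, -0.4, -1.1]
grip_width: 54.8
```

Request:
play_rows(rows="0.3 0 0 0.04 0;0.3 0 0 0.03 0;0.3 0 0 0 0")

```text
t: 10.75
position: [636.0, -69.1, 112.0]
tcp_rot: [-0.022, -0.656, 0.755, 0.004]
contact_force: [0.4, 0.0, -1.2]
grip_width: 54.9
```

Request:
play_rows(rows="0.3 0 0 0.08 0;0.3 0 0 0.06 0;0.3 0 0 0 0")

```text
t: 11.05
position: [636.2, -69.9, 112.2]
tcp_rot: [-0.021, -0.656, 0.754, 0.002]
contact_force: [0.1, 0.7, -3.0]
grip_width: 55.1
```

The jar has touched down at TCP z=112, where 111.5 was expected for the rack floor. Releasing.

Request:
play_rows(rows="0.7 0 0 0 0;0.75 0 0 0 0;0.85 0 0 0 0;1 0 0 0 0;1 0 0 0 0;1 0 0 0 0")

```text
t: 11.65
position: [636.5, -70.1, 110.7]
tcp_rot: [-0.022, -0.656, 0.754, 0.002]
contact_force: [-0.3, -0.2, 0.9]
grip_width: 85.3
```

```bash
python3 -c "
from h import *
im=robot.grab_frame('wrist');c=robot.get_calibration('wrist');cv2.imwrite('pics/w5.png',im);p,M,s=pose();print(p,s['contact_force'])
for b in blobs(im,50,85,100,50,500):
    print(cen(b),ray(c,[cen(b)],122)[0])
    e=cv2.minAreaRect(b);print(e)
ct=robot.get_calibration('top');im=robot.grab_frame('top')
for b in blobs(im,50,85,100,50,50):print('top',cen(b),ray(ct,[cen(b)],120)[0])
"
```

```text
[636.48086351 -70.09036083 110.65828836] [-0.06501619 -0.87404324  0.9064191 ]
(323.93580396364666, 303.83893214478957) [631.19321006 -73.97267281 122.        ]
((321.9560546875, 302.4048767089844), (157.8452606201172, 151.8387451171875), 65.224853515625)
```

Request:
play_rows(rows="1 0 0 -0.2 0;1 0 0 -0.4 0;1 0 0 -0.5 0;1 0 0 -0.8 0;1 0 0 -0.9 0;1 -0.5 0 -0.3 0;1 -0.8 0 0 0;1 -0.8 0 0 0;1 0 0 0 0;1 0 0 0 0")

```text
t: 12.75
position: [654.0, 17.5, 252.4]
tcp_rot: [-0.016, -0.655, 0.755, -0.002]
contact_force: [0.5, -0.0, -0.2]
grip_width: 85.1
```

```bash
python3 -c "
from h import *
im=robot.grab_frame('wrist');c=robot.get_calibration('wrist');cv2.imwrite('pics/w6.png',im)
for b in blobs(im,50,85,100,50,300):
    e=ray(c,b.reshape(-1,2),122);print(cen(b),ray(c,[cen(b)],122)[0],np.ptp(e,0))
ct=robot.get_calibration('top');it=robot.grab_frame('top');cv2.imwrite('pics/t6.png',it)
for b in blobs(it,50,85,100,50,50):print('top',cen(b),ray(ct,[cen(b)],120)[0])
delta([436,201,240],[.991,-.136])
"
```

```text
(322.1183800623053, 80.45641808125119) [630.97526679 -68.65320875 122.        ] [5.42260781e+01 5.55775043e+01 5.68434189e-14]
top (337.05694879832805, 166.03291536050156) [630.51075651 -66.95741888 120.        ]
tcp [653.9  16.9 251.9] tool shift (40mm units) [-3.79  6.04  0.31]
turn about tool z deg -0.3 j6 -0.48
```

View pics/w6.png

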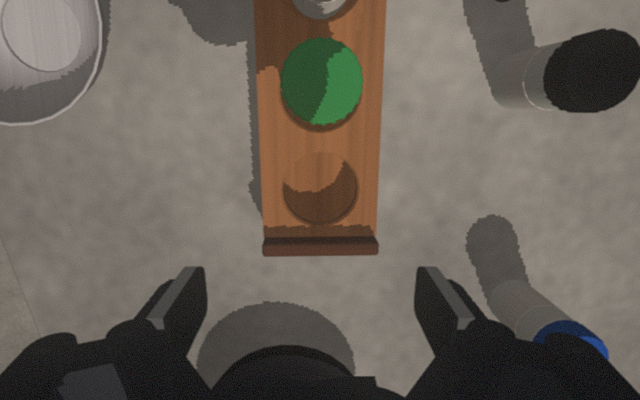

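Green stands in pocket 3. Its lid centre is (630.7,−68), about 3 mm off, and the lid's size fits the seated height of z=122. The pocket 4 rim is at (320,187). Blue is next.

Request:
play_rows(rows="1 -0.4 0.65 0 0;1 -0.5 0.8 0.05 0;1 -0.5 0.8 0.05 0;1 -0.5 0.8 0.05 0;1 -0.5 0.8 0.05 0;1 -0.5 0.8 0.05 0;1 -0.5 0.8 0.05 0;1 -0.35 0.6 0 0;1 0 0 0 0;1 0 0 0 0")

```text
t: 13.85
position: [429.0, 196.7, 240.8]
tcp_rot: [-0.017, -0.65, 0.76, -0.001]
contact_force: [0.4, -0.6, -1.1]
grip_width: 85.3
```

```bash
python3 look.py blue 95
```

```text
blue [300. 210.] pos [434.5 198.3 110. ] extent [55. 57.] touches edge False
tcp [429.2 196.6 240.9] tool shift (40mm units) [-0.16 -0.2   3.64]
turn about tool z deg -1.1 j6 -1.01
```

Request:
play_rows(rows="1 -0.1 -0.1 0.3 -0.01;1 -0.08 -0.1 0.5 0;1 0 0 0.7 0;1 0 0 0.7 0;1 0 0 0.6 0;1 0 0 0 0")

```text
t: 14.5
position: [439.8, 195.3, 119.6]
tcp_rot: [-0.019, -0.653, 0.757, -0.001]
contact_force: [-0.2, -0.2, -0.5]
grip_width: 85.5
```

```bash
python3 -c "
from h import *
delta([435,199.5,95],[.991,-.136])"
```

```text
tcp [439.8 195.3 119.6] tool shift (40mm units) [-0.11  0.12  0.62]
turn about tool z deg -0.6 j6 -0.98
```

Request:
play_rows(rows="1 -0.06 0.06 0.25 0;1 -0.06 0.06 0.25 0;1 0 0 0.05 0;1 0 0 0 0;0.3 0 0 0 0;0.3 0 0 0 0;0.3 0 0 0 0;0.3 0 0 0 0;0.3 0 0 0 0;0.3 0 0 0 0", squeeze=45)

```text
t: 15.5
position: [437.4, 200.8, 99.2]
tcp_rot: [-0.016, -0.653, 0.757, -0.001]
contact_force: [0.0, 0.4, -0.6]
grip_width: 55.1
```

Request:
play_rows(rows="0.3 0 0 -0.3 0;0.3 0 0 -0.5 0;0.3 0 0 -0.6 0;0.3 0 0 -0.6 0;0.3 0 0 -0.4 0;0.3 0 0 0 0")

```text
t: 16.1
position: [439.3, 202.4, 201.2]
tcp_rot: [-0.017, -0.653, 0.757, -0.001]
contact_force: [-0.1, 0.6, -2.5]
grip_width: 55.1
```

```bash
python3 -c "
from h import *
delta([634,45,200],[.991,-.136]);p,M,s=pose();print(s['grip_width'],s['contact_force'])
im=robot.grab_frame('wrist');cv2.imwrite('pics/w7.png',im)
print([np.round(cen(b)) for b in blobs(im,105,125,130,40,500)])"
```

```text
tcp [439.3 202.4 201.2] tool shift (40mm units) [ 3.17 -5.4   0.01]
turn about tool z deg -0.6 j6 -1.0
55.06327926161705 [-0.09119018  0.57254186 -2.49233717]
[array([310., 306.])]
```

Request:
play_rows(rows="0.3 0.2 -0.35 0 0;0.3 0.4 -0.65 0 0;0.3 0.45 -0.75 0 0;0.3 0.45 -0.75 0 0;0.3 0.45 -0.75 0 0;0.3 0.45 -0.75 0 0;0.3 0.35 -0.6 0 0;0.3 0.2 -0.4 0 0;0.3 0.1 -0.2 0 0;0.3 0 0 0 0;0.3 0 0 0 0")

```text
t: 17.25
position: [628.3, 45.0, 182.2]
tcp_rot: [-0.027, -0.654, 0.756, 0.005]
contact_force: [-0.5, 0.8, -1.7]
grip_width: 55.1
```

```bash
python3 -c "
from h import *
place([-0.016,-.653,.757,-.001],99.2,(-4,3),[641.2,23.5,78])"
```

```text
bottom [621.9  47.4  83.1] tilt deg 1.42 err [ 19.3 -23.9  -5.1] tool shift [ 0.52 -0.57  0.12] width 55.1 F [-0.5  0.8 -1.7]
```

Request:
play_rows(rows="0.3 0.2 -0.2 0 0;0.3 0.2 -0.25 0.05 0;0.3 0.13 -0.13 0 0;0.3 0 0 0 0;0.3 0 0 0 0")

```text
t: 17.75
position: [648.7, 20.3, 180.5]
tcp_rot: [-0.026, -0.655, 0.755, 0.004]
contact_force: [-0.0, 0.4, -2.5]
grip_width: 55.0
```

```bash
python3 -c "
from h import *
place([-0.016,-.653,.757,-.001],99.2,(0,0),[641.2,23.5,54])
p,M,s=pose();G=R.from_quat([-.653,.757,-.001,-.016]).as_matrix();B=p+M@(G.T@[0,0,-99.2])
im=robot.grab_frame('wrist');cv2.imwrite('pics/w8.png',im)
c=robot.get_calibration('wrist');t=np.linspace(0,6.28,49)
im=cv2.resize(im[140:290,210:410],None,fx=4,fy=4,interpolation=cv2.INTER_CUBIC);im=cv2.convertScaleAbs(im,alpha=1.5)
for o,r,k in(((641.2,23.5,48),35.5,(255,255,0)),(B,27,(255,0,255))):
    q=proj(c,np.c_[o[0]+r*np.cos(t),o[1]+r*np.sin(t),o[2]+0*t]);print(q.min(0),q.max(0))
    cv2.polylines(im,[np.int32((q-[210,140])*4)],True,k)
cv2.imwrite('pics/w8c.png',im)"
```

```text
bottom [646.4  19.7  81.4] tilt deg 1.36 err [ -5.2   3.8 -27.4] tool shift [-0.1   0.11  0.69] width 55.0 F [-0.   0.4 -2.5]
[265.47689851 162.67668633] [360.31188889 254.10089629]
[265.50188706 179.00389567] [347.97108966 257.85231864]
```

View pics/w8c.png

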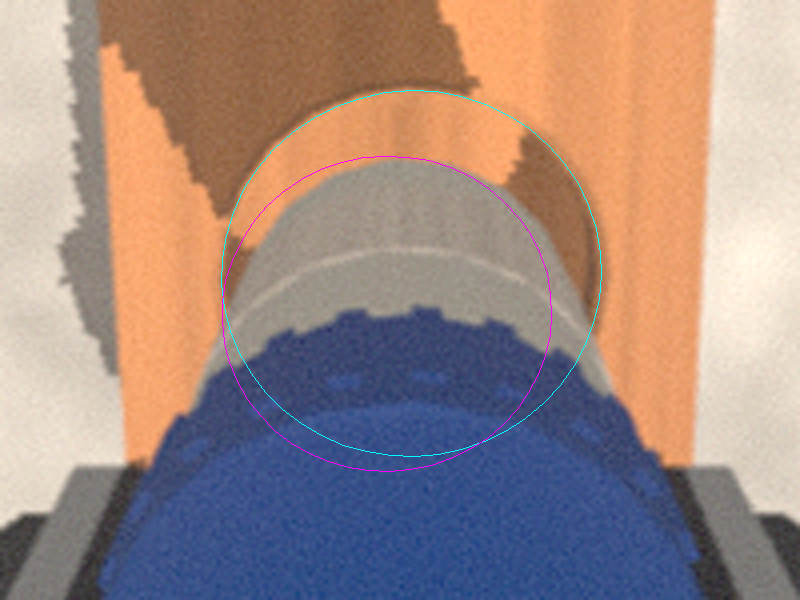

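The rim prediction matches the image. The jar's bottom is about 3.5 mm in −x and 0.7 mm in +y from the model, so I'll use that offset.

```bash
python3 -c "
from h import *
place([-0.016,-.653,.757,-.001],99.2,(-3.5,1),[641.2,23.5,54])"
```

```text
bottom [642.9  20.7  81.5] tilt deg 1.35 err [ -1.7   2.8 -27.5] tool shift [-0.09  0.02  0.69] width 54.8 F [-0.   0.9 -2. ]
```

Request:
play_rows(rows="0.3 -0.08 0.02 0.15 0;0.3 0 0 0.2 0;0.3 0 0 0.2 0;0.3 0 0 0.1 0;0.3 0 0 0 0;0.3 0 0 0 0")

```text
t: 18.4
position: [646.1, 24.0, 151.4]
tcp_rot: [-0.027, -0.655, 0.755, 0.005]
contact_force: [0.3, -0.2, -2.5]
grip_width: 54.6
```

```bash
python3 -c "
from h import *
place([-0.016,-.653,.757,-.001],99.2,(-3.5,1),[641.2,23.5,22])"
```

```text
bottom [640.2  24.5  52.3] tilt deg 1.42 err [  1.   -1.  -30.3] tool shift [-0.01 -0.06  0.76] width 54.6 F [ 0.3 -0.2 -2.5]
```

Request:
play_rows(rows="0.3 0.02 -0.06 0.15 0;0.3 0 0 0.15 0;0.3 0 0 0.15 0;0.3 0 0 0.15 0;0.3 0 0 0.12 0;0.3 0 0 0 0;0.3 0 0 0 0")

```text
t: 19.1
position: [647.2, 21.7, 120.0]
tcp_rot: [-0.027, -0.655, 0.755, 0.005]
contact_force: [-0.3, -0.2, -1.7]
grip_width: 55.1
```

```bash
python3 -c "
from h import *
place([-0.016,-.653,.757,-.001],99.2,(-3.5,1),[641.2,23.5,12])"
```

```text
bottom [641.3  22.2  20.9] tilt deg 1.42 err [-0.1  1.3 -8.9] tool shift [-0.04 -0.    0.22] width 55.1 F [-0.3 -0.2 -1.7]
```

Request:
play_rows(rows="0.3 -0.03 0 0.06 0;0.3 0 0 0.06 0;0.3 0 0 0.05 0;0.3 0 0 0.05 0;0.3 0 0 0 0")

```text
t: 19.6
position: [647.5, 22.9, 111.8]
tcp_rot: [-0.026, -0.655, 0.755, 0.004]
contact_force: [0.3, -0.2, -0.9]
grip_width: 54.7
```

Request:
play_rows(rows="0.3 0 0 0.06 0;0.3 0 0 0.06 0;0.3 0 0 0 0")

```text
t: 19.9
position: [647.6, 22.6, 112.3]
tcp_rot: [-0.025, -0.656, 0.755, 0.003]
contact_force: [0.1, 0.0, -2.5]
grip_width: 54.6
```

Request:
play_rows(rows="0.3 0 0 0.06 0;0.3 0 0 0.04 0;0.3 0 0 0 0")

```text
t: 20.2
position: [647.9, 22.4, 111.7]
tcp_rot: [-0.024, -0.656, 0.754, 0.002]
contact_force: [0.5, -0.1, -2.8]
grip_width: 55.0
```

It's resting on the floor at z≈112, the same as green. Now release and retreat.

Request:
play_rows(rows="0.7 0 0 0 0;0.75 0 0 0 0;0.85 0 0 0 0;1 0 0 0 0;1 0 0 0 0;1 0 0 0 0;1 0 0 -0.2 0;1 0 0 -0.4 0;1 0 0 -0.5 0;1 0 0 -0.8 0;1 0 0 -0.9 0;1 -0.5 0 -0.3 0;1 -0.8 0 0 0;1 -0.8 0 0 0;1 0 0 0 0;1 0 0 0 0")

```text
t: 21.8
position: [666.4, 110.3, 252.2]
tcp_rot: [-0.019, -0.655, 0.755, -0.002]
contact_force: [0.8, -1.0, 0.3]
grip_width: 85.5
```

```bash
python3 -c "
from h import *
im=robot.grab_frame('wrist');c=robot.get_calibration('wrist');cv2.imwrite('pics/w9.png',im)
ct=robot.get_calibration('top');it=robot.grab_frame('top');cv2.imwrite('pics/t9.png',it)
for n,a in dict(green=(50,85,100,50),blue=(105,125,130,50),yellow=(20,32,150,90),red=(0,4,190,90)).items():
    for b in blobs(im,*a,amin=300): print('wrist',n,ray(c,[cen(b)],122)[0].round(1),np.ptp(ray(c,b.reshape(-1,2),122),0).round(0))
    for b in blobs(it,*a,amin=80): print('top',n,np.round(cen(b)),ray(ct,[cen(b)],120)[0].round(1))
print(robot.get_state()['contact_force'],robot.get_state()['t'])
v=np.vstack([im[:,:],it[100:300]]);cv2.imwrite('pics/fin.png',v)"
```

```text
top green [337. 166.] [631.5 -67.9 120. ]
wrist blue [645.1  21.7 122. ] [55. 55.  0.]
top yellow [450. 264.] [ 372.2 -351.6  120. ]
top yellow [371. 171.] [ 616.9 -154.3  120. ]
top red [404. 174.] [ 607.6 -240.8  120. ]
top red [480.  59.] [ 910.3 -449.4  120. ]
[-0.63869597 -0.17485735 -0.47795545] 21.9
```

View pics/fin.png

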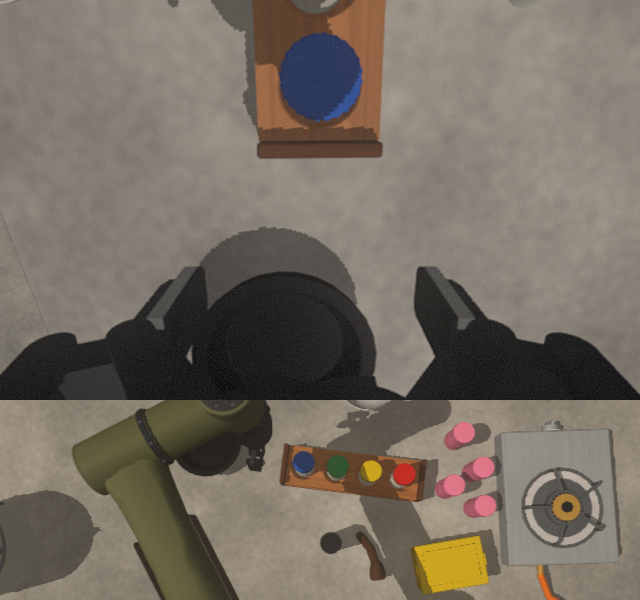

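```bash
python3 -c "
from bench import robot
robot.sign_off()"
```

```text
the job is handed in; nothing more can be done
```

I set the green-lidded jar down in the third pocket first, then the blue-lidded jar in the fourth. Both were lowered until they rested on the rack floor, then released. I handed the job in at about 22 s of the 58 s allowed; sign-off gives no verdict.

| Jar | Measured offset from pocket centre (limit 12 mm) | Evidence that it is seated |
|---|---|---|
| Green | about 3–4 mm | TCP stopped at 112 mm (111.5 mm expected for the rack floor); lid about 54 × 56 mm in the wrist view |
| Blue | about 4 mm | TCP stopped at 112 mm (111 mm expected); lid 55 × 55 mm in the wrist view |

- **Other objects:** the red and yellow lids measured within about 3 mm of where they were at the start. In the last picture the black jar, pestle and yellow box looked unmoved. I did not measure those or the stone dish, which the arm partly hid. The gripper was clear of everything at hand-in.
- **What disagreed:** the tool had drifted to about 3° off vertical. In the close-ups each jar's bottom sat about 4–6 mm from where I had calculated, and I corrected for that before lowering.
- **Not measured directly:** I did not measure how upright the released jars stand. I judged it only from the lid sizes and positions.

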